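# Nest the mixing pots on their tray and slide it home

### The job

Put the mixing pots away: stand the largest upright in the middle of the pulled-out tray, then set the middle-sized pot inside it, then the smallest inside that, each resting flat on the floor of the one below. When all three are nested, slide the loaded tray along its runners until it is fully home against the stop at the back of the holder. Leave the tape measure, the sanding block and the pliers where they are.

Things in the scene. Friction and masses are not known exactly. Their poses are not given: they have to be found in the camera images.
- large_pot: largest of three plain grey round open pots: rim 120 mm across, foot 110 mm, 60 mm high, walls 3.5, floor 4 mm, about 130 g. Origin: centre of underside, z up. An upright finger tab stands on the rim on the local +y side, its centre 56 mm from the pot's axis: 8 mm thick (y), 32 mm wide (x), rising 34 mm above the rim (94 mm above the underside)
- middle_pot: middle-sized of three plain grey round open pots: rim 96 mm across, foot 86 mm, 60 mm high, walls 3.5, floor 4 mm, about 100 g. Origin: centre of underside, z up. An upright finger tab stands on the rim on the local +y side, its centre 44 mm from the pot's axis: 8 mm thick (y), 32 mm wide (x), rising 34 mm above the rim (94 mm above the underside)
- small_pot: smallest of three plain grey round open pots: rim 72 mm across, foot 62 mm, 60 mm high, walls 3.5, floor 4 mm, about 80 g. Origin: centre of underside, z up. An upright finger tab stands on the rim on the local +y side, its centre 32 mm from the pot's axis: 8 mm thick (y), 32 mm wide (x), rising 34 mm above the rim (94 mm above the underside)
- large_pot_tab (a point): grip point in the finger tab of the largest pot: middle of the tab's thickness and width, 82 mm above the pot's underside (22 mm above its rim); same axes as the pot, so pinch the tab along local y
- middle_pot_tab (a point): grip point in the finger tab of the middle-sized pot: middle of the tab's thickness and width, 82 mm above the pot's underside (22 mm above its rim); same axes as the pot, so pinch the tab along local y
- small_pot_tab (a point): grip point in the finger tab of the smallest pot: middle of the tab's thickness and width, 82 mm above the pot's underside (22 mm above its rim); same axes as the pot, so pinch the tab along local y
- tray: loose shallow aluminium tray on the holder's board, 150 mm (x) by 170 mm (y), rim 18 mm high, walls and floor 4 mm, about 350 g; origin: centre of underside, +x is the way in. A push plate, 70 mm wide and 46 mm high, stands at its front (local x = -75 to -81 mm). Starts pulled out, its back 45 to 65 mm still between the runners
- holder: fixed holder on the bench: a plywood board 290x212x45 mm (local x -200 to +90 mm) with two dark steel runners along x (-75 to +75), 28 mm high, lips over the tray's side rims (23 to 28 mm above the board, 159 mm clear between), side play 3 mm; stop at the back, face at x = +75.5 mm. Origin on the bench top. Fully home, the tray's origin is 45 mm above this one; tray enters along +x
- tape_measure: bystander, to be left alone: yellow tape measure standing on its base, 38x70x62 mm
- sanding_block: bystander, to be left alone: wood-topped sanding block, 63x110x32 mm
- pliers: bystander, to be left alone: red-handled pliers lying flat, 166 mm long
Not all that is in view belongs to the job. What is shaped like the middle_pot but pink is not meant.

How it is judged:
By the outcome, as a careful person would: the job done as asked, in the order asked, and still so for the second after the job is handed in, with the robot touching nothing.
It also fails if it takes over 72 s, if anything falls off the work surface, if the arm or the gripper's body presses on something with over 40 N, if the wrist force passes 120 N, or if a joint passes its speed limit or range.

### The arm

A 6-joint arm with a two-finger parallel gripper is mounted at the origin on a cart in front of the work surface, level with it; the furniture and walls round the work are solid. World frame = base frame: x ahead of the robot, y to its left, z up, the work surface at z = 0. Lengths are in m, angles in degrees, forces in N, time in s.
With the tool pointing down it reaches from about 0.15 to 0.775 m from the base axis. Payload 6.1 kg.
Tool frame: the origin (TCP) lies between the finger pads; the fingertips stand 14 mm ahead of it and the grasp point (between the pads) lies 5 mm behind it; z points along the fingers, y is the direction in which the jaws open and shut (so a half turn about z gives the same grasp; the last joint's range is limited). The gripper opens to 85 mm and grips with 20 to 120 N. Pads are 22 mm wide; open, the fingers measure 114 mm over their backs; the gripper's body (76 mm by 85 mm) begins 54 mm behind the grasp point. The pads swing forward as they close: fully open they stand 13 mm farther back than shut.
Start: joints at [-65.088, 7.208, -2.269, 80.523, 0, 90], TCP at [0.221, -0.476, 0.245] pointing down, gripper open.
Joint ranges: [-155.77, 155.77], [-54.66, 111.73], [-72.52, 77.12], [-102.08, 115.82], [-83.92, 84.16], [-180, 180]. Speed limits (degrees/s): [136.94, 136.94, 172.46, 180, 180, 180].

### API

Orientations are given as [roll, pitch, yaw] about the fixed x, y, z axes, in that order (R = Rz(yaw) Ry(pitch) Rx(roll)).
In Python, from rig import robot, optics, finish_job, masks_of, mark_of gives the robot as it stands.
- The arm moves only by the shell command python3 -m handwheel 'ROWS'. ROWS is JSON, a list of rows, each a list of 7 numbers: the gripper's target within -1 to 1 (shut at 1, half-way at 0, fully open at -1), then the shift along the world's x, y, z in m, then the turn, a rotation vector about the world's x, y, z in degrees. In form: [[jaw, dx, dy, dz, rx, ry, rz], ...]. A call has 1 to 8 rows; each row shifts and turns the commanded pose from where the row before left it; what a row does not reach is not made up. A row lasts 1/10 s, in which the tool goes at most 50 mm and 8.59 degrees, less where a joint would pass 70% of its speed; a pose out of reach is approached as far as the arm can. A call with a gripper value outside its range is refused whole. The fingers move at their own pace and stop on an object; the grip force is fixed at half the most. Time passes only in rows, so rows that do not move let the fingers close. It gives the time, the measured TCP pose, the force and the opening at its end, in the units of the state.
- robot.state(): the state, without advancing time (a new reading comes with each control period).
- optics.capture(name): name is "scene" or "top"; returns (picture, depth): 480x640x3 uint8, red, green, blue; 480x640 float32, m along the optical axis (not along the pixel's ray), 0 where there is no reading.
- optics.camera_model(name): a dict with "mtx" (3x3 intrinsics, pixels), "dist_coeffs" ([k1, k2, p1, p2, k3] as OpenCV has them; the pictures are not rectified), "extrinsics" (4x4, takes a point from camera to world coordinates). Camera axes: x right, y down, z forward; pixel columns grow to the right and rows downward; lengths in m; the calibration is good to about 2 mm. A picture is of the moment at which its call begins. camera_model takes no time and is no camera call.
- finish_job(): hands the job in, once; it reports no verdict.
Trained networks look in the newest picture that a camera, given by its name, has taken for a name from the list of things; names that differ only in an ending like _2 or _b are one class to them, and where a whole thing is asked for, a point or a joint stands for the part that bears it (a point fixed in the world has none). Each returns a list of dicts, best first, with "confidence" (0 to 1); they miss things now and then, are a little off and sometimes report something else, mostly with a low value. They report only what shows in the picture. A call takes as long as a camera call. They do not tell look-alikes from the thing itself.
- masks_of(camera, thing): "mask" (480x640 bool, what is visible of it).
- mark_of(camera, thing): "xyz" ([x, y, z] in m, in world coordinates, good to about 4 mm: a listed point, or the origin of a listed thing).
The state is a dict: "time": time; "qpos": joint angles; "joint_velocities": joint speeds; "joint_torque": joint torques, N m; "tcp_pos": TCP position; "tcp_rot": TCP orientation; "wrist_force": force on the tool from outside, world axes, zero at the start; "wrist_torque": the same for the moment, N m; "gripper_width": finger opening in m.
Only numpy, scipy, OpenCV 4.12 (cv2) and the standard library are available. Lean on these libraries where they do the work, as an engineer would, in place of code of your own. Each camera call takes 0.05 s, during which the arm holds its last target. There are 200 camera calls.

## Working session

There is one attempt and no reset: what is moved stays moved. The work goes in short steps, Python scripts to look and compute and a shell command to move; the robot and the scene stay as the last step left them, time stands still between calls to the robot, and variables do not carry over. Pictures are saved under pics/ and viewed, on a budget of 10 in all, crops included, one or two more only if the job needs it, and the job is handed in when it is done.

```bash
mkdir -p pics; cat > h.py <<'E'
import numpy as np,cv2
from rig import robot,optics,finish_job,masks_of,mark_of
def cloud(name,depth,mask=None):
    m=optics.camera_model(name);K=np.array(m["mtx"]);T=np.array(m["extrinsics"])
    ok=depth>0
    if mask is not None: ok&=mask
    v,u=np.nonzero(ok);z=depth[v,u]
    p=cv2.undistortPoints(np.c_[u,v].astype(np.float64)[:,None],K,np.array(m["dist_coeffs"],float))[:,0]
    P=np.c_[p*z[:,None],z]
    return P@T[:3,:3].T+T[:3,3],u,v
E
python3 - <<'E'
from h import *
ims=[]
for c in("scene","top"):
    p,d=optics.capture(c); cv2.imwrite(f"pics/{c}0.png",p[:,:,::-1]); np.save(f"{c}0.npy",d)
    for t in("large_pot","middle_pot","small_pot","large_pot_tab","middle_pot_tab","small_pot_tab","tray","holder"):
        print(c,t,[(np.round(r["xyz"],3).tolist(),round(r["confidence"],2)) for r in mark_of(c,t)[:4]])
    print(np.round(optics.camera_model(c)["extrinsics"],3).tolist())
print(robot.state())
E
```

```text
scene large_pot [([0.534, 0.293, -0.001], 0.58)]
scene middle_pot [([0.605, -0.274, -0.004], 0.81), ([0.554, -0.426, -0.0], 0.71)]
scene small_pot [([0.442, -0.282, 0.004], 0.72)]
scene large_pot_tab [([0.513, 0.35, 0.08], 0.84), ([0.533, -0.021, 0.046], 0.56)]
scene middle_pot_tab [([0.602, -0.23, 0.08], 0.84), ([0.52, -0.441, 0.083], 0.75)]
scene small_pot_tab [([0.421, -0.256, 0.082], 0.68)]
scene tray [([0.527, -0.018, 0.048], 0.75)]
scene holder [([0.623, -0.008, 0.002], 0.78)]
[[-0.622, -0.428, 0.656, -0.497], [-0.783, 0.347, -0.516, 0.886], [-0.007, -0.835, -0.551, 0.995], [0.0, 0.0, 0.0, 1.0]]
top large_pot [([0.533, 0.288, 0.002], 0.72)]
top middle_pot [([0.607, -0.278, -0.003], 0.73), ([0.549, -0.418, 0.001], 0.62)]
top small_pot [([0.44, -0.283, -0.0], 0.78)]
top large_pot_tab [([0.51, 0.344, 0.085], 0.74)]
top middle_pot_tab [([0.603, -0.23, 0.08], 0.85), ([0.526, -0.443, 0.08], 0.62)]
top small_pot_tab []
top tray [([0.507, 0.467, -0.002], 0.73), ([0.525, -0.02, 0.042], 0.68)]
top holder [([0.621, -0.011, 0.001], 0.88), ([0.707, 0.263, -0.003], 0.61)]
[[0.008, -0.994, 0.105, 0.469], [-1.0, -0.007, 0.012, 0.016], [-0.011, -0.105, -0.994, 1.191], [0.0, 0.0, 0.0, 1.0]]
{'time': 0.9, 'qpos': array([-6.50904460e+01,  7.20577465e+00, -2.26742534e+00,  8.05242452e+01,
        1.87796354e-03,  8.99999855e+01]), 'joint_velocities': array([ 0.0049066 , -0.02760101, -0.06903775,  0.0230115 ,  0.06434985,
       -0.12412395]), 'joint_torque': array([-1.48746727e-03, -4.35692847e+01,  3.53088248e+01,  1.00467958e-03,
        4.90662887e-05, -3.67870896e-06]), 'tcp_pos': array([ 0.2211256 , -0.4761445 ,  0.24532507]), 'tcp_rot': array([ 1.79997445e+02, -1.87796290e-03,  2.49095686e+01]), 'wrist_force': array([-0.66965775,  0.06626112, -0.88677828]), 'wrist_torque': array([0.02574014, 0.05610787, 0.03455423]), 'gripper_width': 0.08538707651851661}
```

View pics/scene0.png

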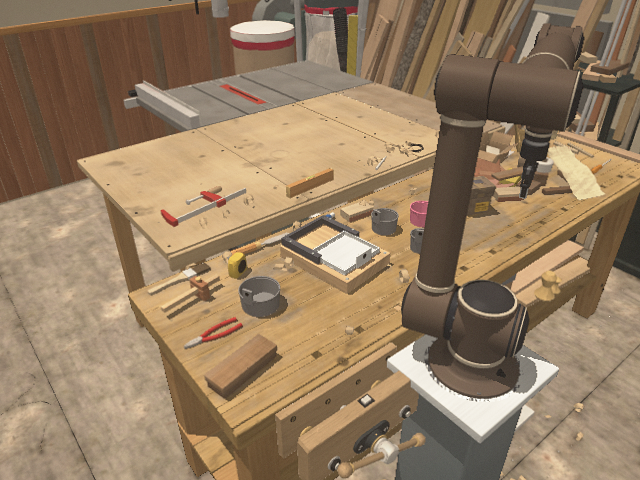

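View pics/top0.png

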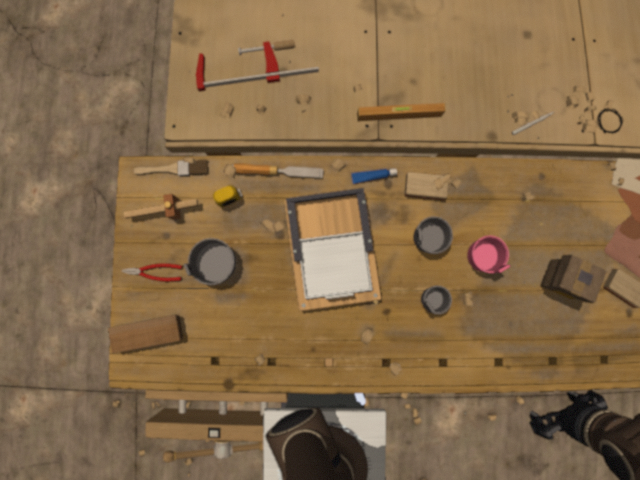

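The scene picture shows three grey pots, the tray pulled out and the pink decoy. In the top view, the large pot is at (212,262) with its tab close to the pliers, the middle pot at (433,237), the small pot at (436,301) and pink at (490,255). The tray is at (336,265). Next I refine these positions with depth.

```bash
cat >> h.py <<'E'
from scipy.optimize import least_squares
def pots(only=None):
    """merge both cameras; tab centre from points above rim, axis from rim"""
    out={}
    cl=[]
    for c in("scene","top"):
        _,d=optics.capture(c); cl.append(cloud(c,d)[0])
    return cl
def rim(P,c,R,z0,r=0.02):
    q=P[(abs(P[:,2]-z0-0.0565)<0.006)]
    for _ in range(4):
        e=np.hypot(*(q[:,:2]-c).T)
        s=q[(e<R+.006)&(e>R-.012)]
        f=least_squares(lambda x:np.hypot(*(s[:,:2]-x).T)-(R-.0018),c,loss='soft_l1',f_scale=.002); c=f.x
    return c,len(s)
def tab(P,c,rt,z0,zt=(.066,.092)):
    q=P[(P[:,2]>z0+zt[0])&(P[:,2]<z0+zt[1]+.006)]
    e=np.hypot(*(q[:,:2]-c).T); q=q[abs(e-rt)<.016]
    return q
E
python3 - <<'E'
from h import *
cl=pots()
G={'L':([.533,.29],.060,.056),'M':([.606,-.276],.048,.044),'S':([.441,-.283],.036,.032)}
for k,(c,R,rt) in G.items():
    for n,P in zip(("scene","top"),cl):
        cc,N=rim(P,np.array(c),R,0)
        q=tab(P,cc,rt,0)
        if len(q)<3: print(k,n,cc.round(4),N,'notab');continue
        m=q[:,:2].mean(0);dd=m-cc
        print(k,n,cc.round(4),N,'tab',len(q),m.round(4),q.min(0).round(3),q.max(0).round(3),'ang',np.degrees(np.arctan2(dd[1],dd[0])).round(1),'r',np.hypot(*dd).round(4))
P=cl[1]
for c,P in zip(("scene","top"),cl):
    s=P[(abs(P[:,0]-.526)<.075)&(abs(P[:,1]+.019)<.085)]
    h,b=np.histogram(s[:,2],np.arange(.03,.1,.004));print(c,dict(zip(b.round(3),h)))
    r=s[(abs(s[:,2]-.049)<.004)]
    pass
for c in("scene","top"):
    d=optics.capture(c)[1]
    for t in("tray","holder"):
        ms=masks_of(c,t)
        for m in ms[:2]:
            Q=cloud(c,d,m["mask"])[0]
            if len(Q)<20: continue
            z=(.058,.068) if t=="tray" else (.068,.078)
            q=Q[(Q[:,2]>z[0])&(Q[:,2]<z[1])]
            q=q if len(q)>5 else Q
            print(c,t,round(m["confidence"],2),len(Q),Q.mean(0).round(3),'rect',cv2.minAreaRect(q[:,:2].astype(np.float32)),len(q))
            if t=="tray":
                p=Q[Q[:,2]>.08]; print(' plate',len(p),p.mean(0).round(4) if len(p) else '')
E
cd pics; python3 -c "
import cv2
a=cv2.imread('top0.png')
b=[cv2.resize(a[y:y+h,x:x+w],(400,300),interpolation=cv2.INTER_CUBIC) for x,y,w,h in((156,210,120,90),(276,205,120,90),(376,195,120,90),(386,250,120,90))]
cv2.imwrite('c1.png',cv2.vconcat([cv2.hconcat(b[:2]),cv2.hconcat(b[2:])]))"
```

```text
L scene [0.5334 0.294 ] 281 tab 95 [0.5089 0.3459] [0.493 0.333 0.066] [0.528 0.355 0.095] ang 115.3 r 0.0574
L top [0.5351 0.2921] 268 tab 65 [0.5124 0.3409] [0.497 0.248 0.066] [0.572 0.351 0.098] ang 114.9 r 0.0539
M scene [ 0.6058 -0.2744] 143 tab 64 [ 0.5998 -0.2305] [ 0.585 -0.238  0.067] [ 0.618 -0.222  0.097] ang 97.8 r 0.0443
M top [ 0.6061 -0.2745] 218 tab 66 [ 0.6025 -0.2311] [ 0.588 -0.238  0.066] [ 0.618 -0.227  0.097] ang 94.7 r 0.0435
S scene [ 0.4405 -0.282 ] 59 tab 67 [ 0.4245 -0.2512] [ 0.412 -0.265  0.066] [ 0.436 -0.242  0.096] ang 117.6 r 0.0347
S top [ 0.4412 -0.2811] 162 tab 61 [ 0.4237 -0.2536] [ 0.411 -0.264  0.068] [ 0.438 -0.245  0.097] ang 122.6 r 0.0326
scene {np.float64(0.03): np.int64(0), np.float64(0.034): np.int64(0), np.float64(0.038): np.int64(5), np.float64(0.042): np.int64(119), np.float64(0.046): np.int64(570), np.float64(0.05): np.int64(393), np.float64(0.054): np.int64(73), np.float64(0.058): np.int64(75), np.float64(0.062): np.int64(68), np.float64(0.066): np.int64(16), np.float64(0.07): np.int64(21), np.float64(0.074): np.int64(13), np.float6
[... 885 characters left out ...]
[ 0.4494 -0.0313  0.0867]
scene holder 0.68 1718 [ 0.524 -0.025  0.054] rect ((0.515259325504303, -0.023370929062366486), (0.144618421792984, 0.17054131627082825), 15.52139663696289) 45
scene holder 0.61 3200 [0.567 0.015 0.045] rect ((0.6308853626251221, -0.005579054355621338), (0.1696021556854248, 0.20377583801746368), 8.613965034484863) 510
top tray 0.94 3975 [ 0.527 -0.022  0.051] rect ((0.5290225148200989, -0.021081440150737762), (0.14994019269943237, 0.170118510723114), 7.972532749176025) 317
 plate 64 [ 0.4521 -0.0312  0.0904]
top holder 0.77 5446 [ 0.6   -0.009  0.052] rect ((0.6314268112182617, -0.006272614002227783), (0.16312389075756073, 0.2003868669271469), 8.24573802947998) 1299
```

View pics/c1.png

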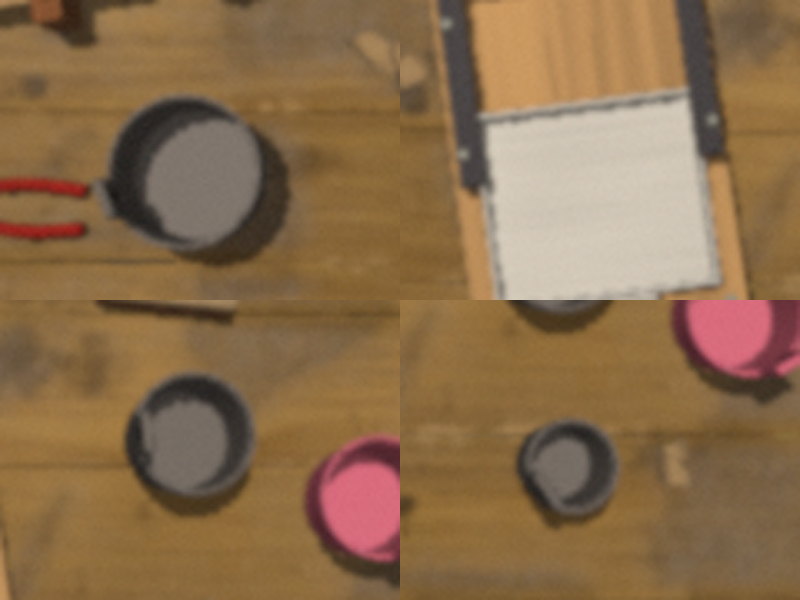

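```bash
python3 -m handwheel '[[0,0.0146,0.0411,0,0,0,0],[0,0.0146,0.0411,0,0,0,0],[0,0.0146,0.0411,0,0,0,0],[0,0.0146,0.0411,0,0,0,0],[0,0.0146,0.0411,0,0,0,0],[0,0.0146,0.0411,0,0,0,0],[0,0.0146,0.0411,0,0,0,0],[0,0.0146,0.0411,0,0,0,0]]'
python3 -m handwheel '[[0,0.0146,0.0411,0,0,0,0],[0,0.0146,0.0411,0,0,0,0],[0,0.0146,0.0411,0,0,0,0],[0,0.0146,0.0411,0,0,0,0],[0,0.0146,0.0411,0,0,0,0],[0,0.0146,0.0411,0,0,0,0],[0,0.0146,0.0411,0,0,0,0],[0,0.0146,0.0411,0,0,0,0]]'
python3 -m handwheel '[[0,0.0146,0.0411,0,0,0,-1.9],[0,0.0146,0.0411,0,0,0,0],[0,0.0146,0.0411,0,0,0,0],[0,0.0146,0.0411,0,0,0,0],[0,0,0,-0.04,0,0,0],[0,0,0,-0.03,0,0,0],[0,0,0,0,0,0,0]]'
```

```text
time: 2.1
tcp_pos: [0.3381, -0.1457, 0.2455]
tcp_rot: [180.0, -0.0, 24.9]
wrist_force: [0.3, -0.6, -0.1]
gripper_width: 0.0426
time: 2.9
tcp_pos: [0.455, 0.1835, 0.2454]
tcp_rot: [180.0, -0.0, 24.9]
wrist_force: [1.4, -0.1, 0.1]
gripper_width: 0.0426
time: 3.6
tcp_pos: [0.5348, 0.2963, 0.1704]
tcp_rot: [-177.6, 0.5, 27.9]
wrist_force: [-1.1, -0.6, -0.9]
gripper_width: 0.0427
```

```bash
python3 -m handwheel '[[0,0,0,0,0,0,0],[0,0,0,0,0,0,0]]'; python3 -c "
from rig import robot
s=robot.state();print(s['qpos'].round(2),s['joint_velocities'].round(1),s['joint_torque'].round(1),s['tcp_pos'],s['tcp_rot'])"
```

```text
time: 3.8
tcp_pos: [0.5375, 0.2974, 0.1775]
tcp_rot: [-177.6, -0.1, 27.9]
wrist_force: [-0.0, 0.2, 1.0]
gripper_width: 0.0431
[ 27.86  17.19   1.64  74.31   2.4  179.94] [-0.1 -0.4  0.4 -0.2 -0.1  0.1] [  0.1 -53.1  34.2   0.    0.1  -0. ] [0.53753902 0.29740396 0.17750726] [-1.77603224e+02 -1.39268022e-01  2.79130238e+01]
```

```bash
python3 -m handwheel '[[0,-0.0015,0.003,0,-2.1,-1.1,5.1],[0,-0.0015,0.003,0,0,0,8.5],[0,-0.0015,0.003,0,0,0,8.5],[0,-0.0015,0.003,0,0,0,8.5],[0,-0.0015,0.003,0,0,0,8.5],[0,-0.0015,0.003,0,0,0,8.5],[0,-0.0015,0.003,0,0,0,8.5],[0,-0.0015,0.003,0,0,0,8.5]]'
python3 -m handwheel '[[0,-0.0015,0.003,0,0,0,8.5],[0,-0.0015,0.003,0,0,0,8.5],[0,-0.0015,0.003,0,0,0,8.5],[0,-0.0015,0.003,0,0,0,8.5],[0,-0.0015,0.003,0,0,0,8.5],[0,-0.0015,0.003,0,0,0,8.5],[0,-0.0015,0.003,0,0,0,8.5],[0,-0.0015,0.003,0,0,0,8.5]]'
python3 -m handwheel '[[0,-0.0015,0,0,0,0,8.5],[0,0,0,0,0,0,8.5],[0,0,0,0,0,0,8.5],[0,0,0,0,0,0,8.5],[0,0,0,0,0,0,8.5],[0,0,0,0,0,0,0],[0,0,0,0,0,0,0]]'
python3 - <<'E'
from h import *
p,d=optics.capture("scene");cv2.imwrite("pics/s1.png",cv2.resize(p[200:360,150:350],(750,600))[:,:,::-1])
print(robot.state()['qpos'].round(1))
for c in("scene",):print([(np.round(r["xyz"],3),r["confidence"]) for r in mark_of(c,"large_pot_tab")])
E
```

```text
time: 4.6
tcp_pos: [0.5256, 0.3216, 0.178]
tcp_rot: [179.8, 0.0, 92.9]
wrist_force: [-0.6, 0.1, 0.4]
gripper_width: 0.043
time: 5.4
tcp_pos: [0.5136, 0.3456, 0.178]
tcp_rot: [179.8, 0.3, 160.9]
wrist_force: [0.4, -0.6, -0.3]
gripper_width: 0.0424
time: 6.1
tcp_pos: [0.5119, 0.3454, 0.177]
tcp_rot: [180.0, 0.3, -157.2]
wrist_force: [-0.3, -0.0, 0.1]
gripper_width: 0.0428
[34.  17.5  1.9 74.2 -0.1 11.2]
[(array([0.512, 0.347, 0.075]), 0.85), (array([ 0.53 , -0.019,  0.045]), 0.39)]
```

View pics/s1.png

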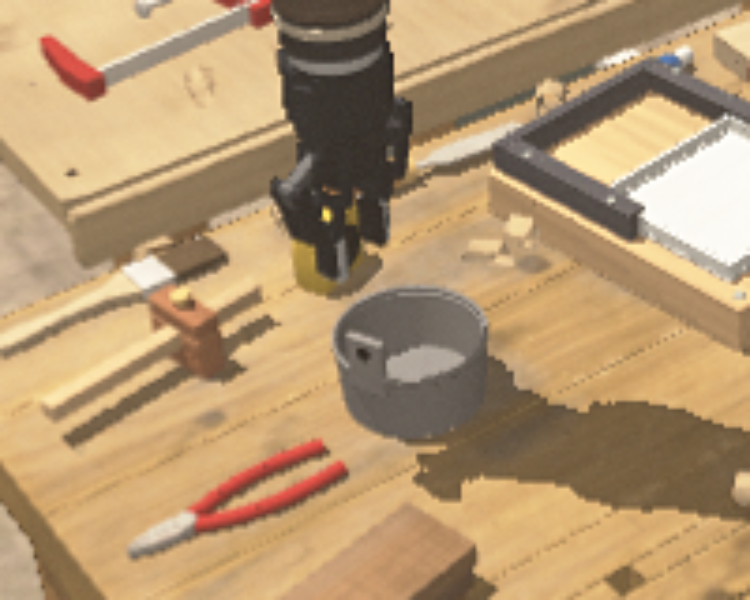

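The picture shows the gripper straddling above the large pot's tab at (365,360), clear of the pliers. Descend, grip and lift.

```bash
python3 -m handwheel '[[0,0,0,-0.035,0,0,0],[0,0,0,-0.035,0,0,0],[0,0,0,-0.02,0,0,0],[0,0,0,-0.01,0,0,0],[0,0,0,0,0,0,0]]'; python3 -m handwheel '[[1,0,0,0,0,0,0],[1,0,0,0,0,0,0],[1,0,0,0,0,0,0],[1,0,0,0,0,0,0],[1,0,0,0,0,0,0],[1,0,0,0,0,0,0]]'
```

```text
time: 6.7
tcp_pos: [0.5107, 0.3447, 0.0742]
tcp_rot: [-179.9, 0.0, -157.0]
wrist_force: [-0.6, -0.6, -0.3]
gripper_width: 0.0429
time: 7.3
tcp_pos: [0.5124, 0.3457, 0.0771]
tcp_rot: [-180.0, 0.3, -157.0]
wrist_force: [0.0, -0.2, 6.0]
gripper_width: 0.0072
```

```bash
python3 -m handwheel '[[1,0,0,0.02,0,0,0],[1,0,0,0.03,0,0,0],[1,0,0,0.04,0,0,0],[1,0,0,0.04,0,0,0],[1,0.001,-0.04,0,0,0,-3],[1,0.001,-0.04,0,0,0,-3],[1,0.001,-0.04,0,0,0,-3],[1,0.001,-0.04,0,0,0,-3]]'; python3 -m handwheel '[[1,0.001,-0.04,0,0,0,-3],[1,0.001,-0.04,0,0,0,0],[1,0.001,-0.04,0,0,0,0],[1,0,-0.03,0,0,0,0],[1,0,0,0,0,0,0],[1,0,0,0,0,0,0],[1,0,0,0,0,0,0]]'
cat > chk.py <<'E'
import sys
from h import *
k,z0,cx,cy=sys.argv[1],*map(float,sys.argv[2:5])
R,rt={'L':(.060,.056),'M':(.048,.044),'S':(.036,.032)}[k]
for c in("scene","top"):
    p,d=optics.capture(c); P=cloud(c,d)[0]
    if len(sys.argv)>5: cv2.imwrite(f"pics/{sys.argv[5]}_{c}.png",p[:,:,::-1])
    for dz in(-.004,0,.004):
        cc,N=rim(P,np.array([cx,cy]),R,z0+dz); print(c,dz,cc.round(4),N)
    n={'L':'large','M':'middle','S':'small'}[k]
    for t in(n+"_pot",n+"_pot_tab"):print([(np.round(r["xyz"],3).tolist(),round(r["confidence"],2)) for r in mark_of(c,t)[:3]])
s=robot.state();print(s['tcp_pos'].round(4),s['tcp_rot'].round(1),s['wrist_force'].round(1),s['qpos'].round(0))
E
python3 chk.py L .13 .5275 -.02 a
```

```text
time: 8.1
tcp_pos: [0.5149, 0.1839, 0.2054]
tcp_rot: [-180.0, 0.1, -169.1]
wrist_force: [0.1, 0.5, -1.7]
gripper_width: 0.0072
time: 8.8
tcp_pos: [0.5183, 0.0359, 0.2053]
tcp_rot: [-180.0, 0.1, -171.9]
wrist_force: [0.2, -1.2, -0.8]
gripper_width: 0.0073
scene -0.004 [ 0.5255 -0.018 ] 217
scene 0 [ 0.525  -0.0181] 183
scene 0.004 [ 0.5247 -0.0183] 121
[([0.528, -0.021, 0.129], 0.84)]
[([0.522, 0.039, 0.207], 0.69)]
top -0.004 [ 0.5267 -0.0165] 102
top 0 [ 0.5266 -0.0172] 126
top 0.004 [ 0.5267 -0.0179] 96
[([0.526, -0.018, 0.129], 0.96), ([0.71, 0.263, -0.004], 0.18)]
[]
[0.5183 0.0359 0.2052] [-1.800e+02  1.000e-01 -1.719e+02] [-0.1  0.2 -0.4] [ 4.  7. -8. 75. -0. -4.]
```

```bash
cd pics; python3 -c "
import cv2
a=cv2.imread('a_scene.png')[150:310,230:430];b=cv2.imread('a_top.png')[180:320,250:425]
cv2.imwrite('a.png',cv2.hconcat([cv2.resize(a,(400,320)),cv2.resize(b,(400,320))]))"
```

```text
(no output)
```

View pics/a.png

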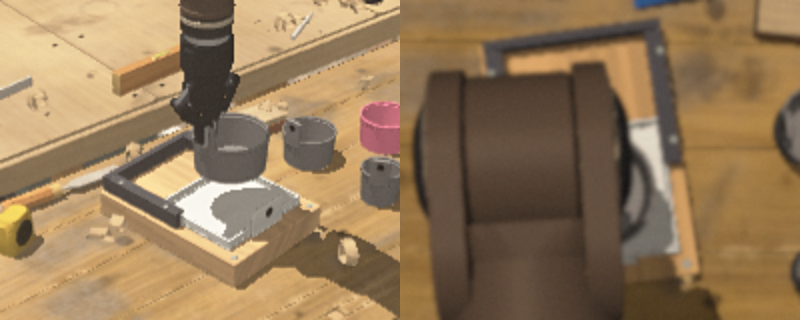

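The pot hangs level over the tray, with its centre within 3 mm of the target. Lower it.

```bash
python3 -m handwheel '[[1,0.0015,-0.002,-0.03,0,0,0],[1,0,0,-0.03,0,0,0],[1,0,0,-0.014,0,0,0],[1,0,0,-0.003,0,0,0],[1,0,0,-0.001,0,0,0],[1,0,0,0,0,0,0]]'; python3 -m handwheel '[[1,0,0,-0.001,0,0,0],[1,0,0,0,0,0,0],[1,0,0,0,0,0,0]]'
```

```text
time: 9.7
tcp_pos: [0.5204, 0.0333, 0.1282]
tcp_rot: [-180.0, 0.2, -172.0]
wrist_force: [-0.1, 1.0, -0.6]
gripper_width: 0.0069
time: 10.0
tcp_pos: [0.5201, 0.0332, 0.1268]
tcp_rot: [-180.0, 0.2, -172.0]
wrist_force: [1.1, 0.8, -1.4]
gripper_width: 0.0072
```

```bash
python3 -m handwheel '[[1,0,0,-0.0015,0,0,0],[1,0,0,0,0,0,0],[0,0,0,0,0,0,0],[0,0,0,0,0,0,0],[0,0,0,0,0,0,0]]'; python3 -m handwheel '[[0,0,0,0.03,0,0,0],[0,0,0,0.04,0,0,0],[0,0,-0.04,0.02,0,0,0],[0,0.013,-0.04,0,0,0,0],[0,0.015,-0.04,0,0,0,0],[0,0.015,-0.04,0,0,0,0],[0,0.015,-0.04,0,0,0,0],[0,0.015,-0.04,0,0,0,-3]]'; python3 -m handwheel '[[0,0.009,-0.024,0,0,0,0],[0,0,0,0,0,0,0],[0,0,0,0,0,0,0]]'; python3 chk.py L .049 .527 -.02
```

```text
time: 10.5
tcp_pos: [0.5199, 0.0331, 0.1247]
tcp_rot: [-180.0, 0.1, -172.0]
wrist_force: [0.3, -0.1, 0.7]
gripper_width: 0.0427
time: 11.3
tcp_pos: [0.5932, -0.2086, 0.2146]
tcp_rot: [-180.0, 0.1, -175.0]
wrist_force: [0.6, 0.6, 0.2]
gripper_width: 0.0427
time: 11.6
tcp_pos: [0.6017, -0.2312, 0.2141]
tcp_rot: [180.0, 0.1, -175.0]
wrist_force: [0.7, 0.5, -0.4]
gripper_width: 0.0431
scene -0.004 [ 0.5263 -0.0208] 248
scene 0 [ 0.5262 -0.021 ] 251
scene 0.004 [ 0.5261 -0.021 ] 179
[([0.529, -0.023, 0.047], 0.68)]
[([0.525, 0.038, 0.129], 0.8)]
top -0.004 [ 0.5281 -0.0201] 186
top 0 [ 0.5282 -0.0209] 306
top 0.004 [ 0.5282 -0.0213] 266
[([0.524, -0.024, 0.052], 0.71)]
[([0.518, 0.032, 0.132], 0.8)]
[ 0.6018 -0.2299  0.2152] [-180.     0.2 -174.9] [-0.3 -0.3 -0.5] [-21.  20.  11.  80.   0. -26.]
```

```bash
python3 -m handwheel '[[0,0,0,-0.04,0,0,0],[0,0,0,-0.04,0,0,0],[0,0,0,-0.035,0,0,0],[0,0,0,-0.015,0,0,0],[0,0,0,-0.008,0,0,0],[0,0,0,0,0,0,0]]'; python3 -m handwheel '[[1,0,0,0,0,0,0],[1,0,0,0,0,0,0],[1,0,0,0,0,0,0],[1,0,0,0,0,0,0],[1,0,0,0,0,0,0],[1,0,0,0,0,0,0]]'; python3 -m handwheel '[[1,0,0,0.02,0,0,0],[1,0,0,0.03,0,0,0],[1,0,0,0.04,0,0,0],[1,0,0,0.04,0,0,0],[1,0,0,0.035,0,0,0],[1,0,0,0,0,0,0]]'
```

```text
time: 12.5
tcp_pos: [0.6014, -0.2302, 0.0762]
tcp_rot: [180.0, 0.1, -174.9]
wrist_force: [-0.0, 0.6, -0.6]
gripper_width: 0.0428
time: 13.1
tcp_pos: [0.6029, -0.2314, 0.0786]
tcp_rot: [-179.9, 0.3, -175.0]
wrist_force: [0.0, -0.5, 5.4]
gripper_width: 0.0071
time: 13.7
tcp_pos: [0.6034, -0.2314, 0.2479]
tcp_rot: [-179.8, 0.6, -175.0]
wrist_force: [0.7, -0.1, -0.6]
gripper_width: 0.0069
```

```bash
python3 -m handwheel '[[1,-0.003,0.02,0,0,0,-8.5],[1,-0.003,0.02,0,0,0,-8.5],[1,-0.003,0.02,0,0,0,-8.5],[1,-0.003,0.02,0,0,0,-8.5],[1,-0.003,0.02,0,0,0,-8.5],[1,-0.003,0.02,0,0,0,-8.5],[1,-0.003,0.02,0,0,0,-8.5],[1,-0.003,0.02,0,0,0,-8.5]]'; python3 -m handwheel '[[1,-0.003,0.02,0,0,0,-8.5],[1,-0.003,0.02,0,0,0,-8.5],[1,-0.002,0.0165,0,0,0,-2],[1,0,0,0,0,0,0],[1,0,0,0,0,0,0],[1,0,0,0,0,0,0]]'; python3 chk.py M .170 .5275 -.021 b
cd pics; python3 -c "
import cv2
a=cv2.imread('b_scene.png')[130:310,230:430];b=cv2.imread('b_top.png')[180:320,250:425]
cv2.imwrite('b.png',cv2.hconcat([cv2.resize(a,(400,320)),cv2.resize(b,(400,320))]))"
```

```text
time: 14.5
tcp_pos: [0.5773, -0.07, 0.2408]
tcp_rot: [-179.9, 0.1, 116.7]
wrist_force: [-0.7, 0.0, -1.0]
gripper_width: 0.0073
time: 15.1
tcp_pos: [0.5698, -0.0149, 0.2414]
tcp_rot: [-179.9, 0.1, 98.0]
wrist_force: [0.2, -0.6, -0.8]
gripper_width: 0.007
scene -0.004 [ 0.524  -0.0199] 169
scene 0 [ 0.5235 -0.0195] 98
scene 0.004 [ 0.52   -0.0182] 31
[([0.525, -0.018, 0.159], 0.69), ([0.555, -0.428, -0.001], 0.6)]
[([0.57, -0.013, 0.249], 0.85)]
top -0.004 [ 0.5275 -0.021 ] 0
top 0 [ 0.5275 -0.021 ] 0
top 0.004 [ 0.5275 -0.021 ] 0
[([0.549, -0.418, 0.003], 0.87)]
[([0.522, -0.449, 0.081], 0.7)]
[ 0.5699 -0.0148  0.2417] [-1.8e+02  1.0e-01  9.8e+01] [-0.4 -0.2 -0.7] [-1. 12.  3. 81. -0. 81.]
```

View pics/b.png

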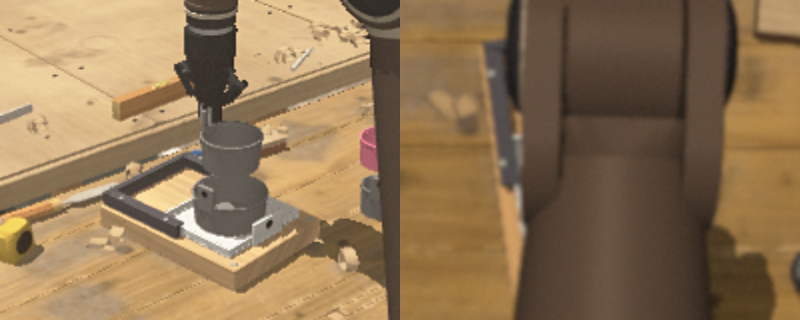

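Middle pot hangs level above the large pot, tabs well apart. Lower.

```bash
python3 -m handwheel '[[1,0.002,-0.001,-0.02,0,0,0],[1,0,0,-0.03,0,0,0],[1,0,0,-0.03,0,0,0],[1,0,0,-0.02,0,0,0],[1,0,0,-0.006,0,0,0],[1,0,0,0,0,0,0]]'; python3 -m handwheel '[[1,0,0,-0.002,0,0,0],[1,0,0,-0.0015,0,0,0],[1,0,0,0,0,0,0],[1,0,0,0,0,0,0]]'
```

```text
time: 16.0
tcp_pos: [0.5714, -0.0155, 0.1352]
tcp_rot: [-179.9, 0.1, 98.0]
wrist_force: [0.1, -0.2, -1.5]
gripper_width: 0.007
time: 16.4
tcp_pos: [0.5722, -0.0153, 0.1329]
tcp_rot: [180.0, 0.1, 98.0]
wrist_force: [0.0, 0.2, -1.3]
gripper_width: 0.0072
```

```bash
python3 -m handwheel '[[1,0,0,-0.0015,0,0,0],[1,0,0,0,0,0,0],[0.2,0,0,0,0,0,0],[0.2,0,0,0,0,0,0],[0.2,0,0,0,0,0,0],[0.2,0,0,0,0,0,0]]'; python3 -m handwheel '[[0.2,0,0,0.03,0,0,0],[0,0,0,0.04,0,0,0],[0,0,0,0.03,0,0,0],[0,-0.0105,-0.017,0,0,0,8],[0,-0.0105,-0.017,0,0,0,8],[0,-0.0105,-0.017,0,0,0,8],[0,-0.0105,-0.017,0,0,0,8],[0,-0.0105,-0.017,0,0,0,8]]'; python3 -m handwheel '[[0,-0.0105,-0.017,0,0,0,8],[0,-0.0105,-0.017,0,0,0,8],[0,-0.0105,-0.017,0,0,0,8],[0,-0.0105,-0.017,0,0,0,8],[0,-0.0105,-0.017,0,0,0,8],[0,-0.0105,-0.017,0,0,0,8],[0,-0.0105,-0.017,0,0,0,8]]';python3 -m handwheel '[[0,-0.0105,-0.017,0,0,0,8],[0,-0.0105,-0.017,0,0,0,8],[0,0,0,0,0,0,0],[0,0,0,0,0,0,0]]'; python3 chk.py M .053 .5275 -.021 c; python3 chk.py L .049 .5275 -.021;  python3 chk.py S 0 .441 -.282
cd pics; python3 -c "
import cv2
a=cv2.imread('c_scene.png')[170:310,250:425];b=cv2.imread('c_top.png')[180:320,270:445]
cv2.imwrite('c.png',cv2.hconcat([cv2.resize(a,(400,320)),cv2.resize(b,(400,320))]))"
```

```text
time: 17.0
tcp_pos: [0.5717, -0.0154, 0.1306]
tcp_rot: [-180.0, 0.1, 98.0]
wrist_force: [0.3, -0.4, 0.3]
gripper_width: 0.034
time: 17.8
tcp_pos: [0.5188, -0.1009, 0.2307]
tcp_rot: [-180.0, 0.1, 138.4]
wrist_force: [-0.5, 0.2, 0.1]
gripper_width: 0.0426
time: 18.5
tcp_pos: [0.4453, -0.22, 0.2308]
tcp_rot: [-180.0, 0.1, -165.6]
wrist_force: [0.1, -0.1, 0.5]
gripper_width: 0.043
time: 18.9
tcp_pos: [0.4248, -0.2534, 0.2308]
tcp_rot: [-180.0, 0.2, -150.2]
wrist_force: [0.2, 1.7, 0.6]
gripper_width: 0.0425
scene -0.004 [ 0.5285 -0.0184] 168
scene 0 [ 0.5276 -0.02  ] 170
scene 0.004 [ 0.5273 -0.0203] 133
[([0.555, -0.425, 0.001], 0.85), ([0.528, -0.021, 0.052], 0.58)]
[([0.572, -0.012, 0.135], 0.84), ([0.709, 0.262, -0.002], 0.62)]
top -0.004 [ 0.5324 -0.0179] 200
top 0 [ 0.5299 -0.0195] 242
top 0.004 [ 0.5296 -0.0198] 211
[([0.548, -0.42, -0.002], 0.7), ([0.532, -0.023, 0.052], 0.59), ([0.506, 0.466, -0.003], 0.28)]
[([0.522, -0.447, 0.081], 0.94), ([0.574, -0.014, 0.133], 0.75), ([0.505, 0.466, -0.001], 0.62)]
[ 0.4251 -0.2528  0.2308] [-1.8e+02  1.0e-01 -1.5e+02] [-1.   1.1 -0.8] [-31.
[... 268 characters left out ...]
82 -0.021 ] 303
top 0.004 [ 0.5281 -0.0217] 286
[]
[([0.516, 0.033, 0.129], 0.85)]
[ 0.4249 -0.2532  0.2308] [-1.8e+02  1.0e-01 -1.5e+02] [ 0.9 -0.5 -0.1] [-31.   4.  -8.  78.   0. -61.]
scene -0.004 [ 0.4395 -0.2828] 44
scene 0 [ 0.4404 -0.2817] 47
scene 0.004 [ 0.4406 -0.2815] 47
[([0.44, -0.278, 0.006], 0.47), ([0.712, 0.262, -0.0], 0.22)]
[([0.423, -0.253, 0.081], 0.6)]
top -0.004 [ 0.4392 -0.2813] 62
top 0 [ 0.4404 -0.2814] 92
top 0.004 [ 0.4409 -0.2816] 80
[([0.445, -0.284, -0.001], 0.86)]
[([0.422, -0.257, 0.077], 0.7), ([0.573, -0.012, 0.136], 0.41), ([0.619, -0.008, 0.006], 0.21)]
[ 0.4248 -0.2534  0.2308] [-1.8e+02  1.0e-01 -1.5e+02] [ 0.6  0.6 -0. ] [-31.   4.  -8.  78.   0. -61.]
```

View pics/c.png

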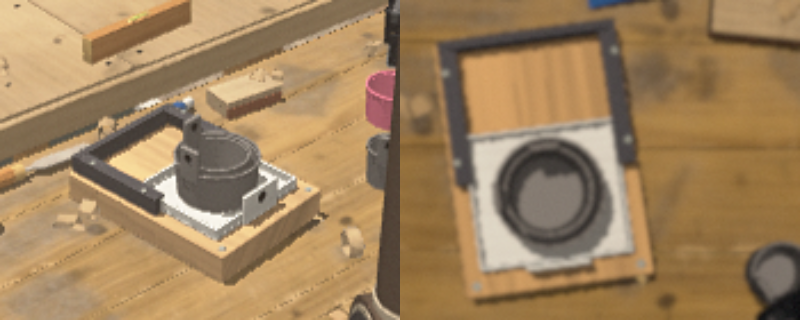

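Middle pot is nested flat in the large one. Now the small pot.

```bash
python3 -m handwheel '[[0,-0.001,-0.001,-0.04,0,0,2],[0,0,0,-0.04,0,0,0],[0,0,0,-0.04,0,0,0],[0,0,0,-0.02,0,0,0],[0,0,0,-0.0135,0,0,0],[0,0,0,0,0,0,0]]'; python3 -m handwheel '[[1,0,0,0,0,0,0],[1,0,0,0,0,0,0],[1,0,0,0,0,0,0],[1,0,0,0,0,0,0],[1,0,0,0,0,0,0],[1,0,0,0,0,0,0]]'; python3 -m handwheel '[[1,0,0,0.02,0,0,0],[1,0,0,0.03,0,0,0],[1,0,0,0.04,0,0,0],[1,0,0,0.04,0,0,0],[1,0,0,0.04,0,0,0],[1,0,0,0,0,0,0]]'
```

```text
time: 20.4
tcp_pos: [0.4225, -0.2536, 0.0753]
tcp_rot: [179.8, 0.0, -148.0]
wrist_force: [-0.6, 0.6, 0.2]
gripper_width: 0.0428
time: 21.0
tcp_pos: [0.4247, -0.2549, 0.0786]
tcp_rot: [-179.8, 0.2, -148.0]
wrist_force: [0.1, -0.6, 6.2]
gripper_width: 0.0067
time: 21.6
tcp_pos: [0.4255, -0.2553, 0.2529]
tcp_rot: [-179.5, 0.4, -148.0]
wrist_force: [0.6, -1.2, -1.4]
gripper_width: 0.0069
```

```bash
python3 -m handwheel '[[1,0.009,0.03,0,0,0,5.75],[1,0.009,0.03,0,0,0,5.75],[1,0.009,0.03,0,0,0,5.75],[1,0.009,0.03,0,0,0,5.75],[1,0.009,0.03,0,0,0,5.75],[1,0.009,0.03,0,0,0,5.75],[1,0.009,0.03,0,0,0,5.75],[1,0.009,0.03,0,0,0,5.75]]'; python3 -m handwheel '[[1,0.001,0.002,0,0,0,0],[1,0,0,0,0,0,0],[1,0,0,0,0,0,0],[1,0,0,0,0,0,0]]'; python3 chk.py S .168 .529 -.020 d
cd pics; python3 -c "
import cv2
a=cv2.imread('d_scene.png')[130:310,230:430]
cv2.imwrite('d.png',cv2.resize(a,(400,360)))"
```

```text
time: 22.4
tcp_pos: [0.4956, -0.0131, 0.2463]
tcp_rot: [180.0, 0.1, -101.7]
wrist_force: [0.5, 0.8, -0.4]
gripper_width: 0.0069
time: 22.8
tcp_pos: [0.4965, -0.0133, 0.2471]
tcp_rot: [-180.0, 0.1, -102.1]
wrist_force: [-0.6, 0.0, -1.6]
gripper_width: 0.007
scene -0.004 [ 0.5253 -0.0221] 112
scene 0 [ 0.5255 -0.0208] 121
scene 0.004 [ 0.5251 -0.0197] 89
[([0.524, -0.02, 0.172], 0.56)]
[([0.496, -0.013, 0.25], 0.97)]
top -0.004 [ 0.529 -0.02 ] 0
top 0 [ 0.529 -0.02 ] 0
top 0.004 [ 0.529 -0.02 ] 0
[([0.71, 0.263, -0.002], 0.64)]
[]
[ 0.4968 -0.0128  0.2474] [-1.80e+02  1.00e-01 -1.02e+02] [ 0.2 -0.5 -0.4] [ -2.   4.  -5.  80.   0. -80.]
```

View pics/d.png

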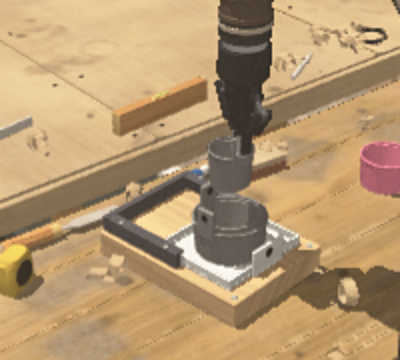

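```bash
python3 -m handwheel '[[1,0.0015,0.0005,-0.02,0,0,0],[1,0,0,-0.03,0,0,0],[1,0,0,-0.03,0,0,0],[1,0,0,-0.02,0,0,0],[1,0,0,-0.007,0,0,0],[1,0,0,0,0,0,0]]'; python3 -m handwheel '[[1,0,0,-0.002,0,0,0],[1,0,0,-0.0015,0,0,0],[1,0,0,-0.001,0,0,0],[1,0,0,0,0,0,0]]'
```

```text
time: 23.7
tcp_pos: [0.4978, -0.0119, 0.1397]
tcp_rot: [179.9, 0.1, -102.0]
wrist_force: [1.0, -0.0, -1.4]
gripper_width: 0.0067
time: 24.1
tcp_pos: [0.4986, -0.0118, 0.1362]
tcp_rot: [-179.9, 0.2, -102.0]
wrist_force: [0.0, -0.5, -1.0]
gripper_width: 0.0071
```

```bash
python3 -m handwheel '[[1,0,0,-0.001,0,0,0],[1,0,0,0,0,0,0],[0.2,0,0,0,0,0,0],[0.2,0,0,0,0,0,0],[0.2,0,0,0,0,0,0],[0.2,0,0,0,0,0,0]]'; python3 -m handwheel '[[0.2,0,0,0.03,0,0,0],[0,0,0,0.04,0,0,0],[0,0,0,0.01,0,0,0],[0,-0.023,-0.006,0,0,0,-7],[0,-0.023,-0.006,0,0,0,-7],[0,-0.023,-0.006,0,0,0,-7],[0,-0.023,-0.007,0,0,0,-7]]'; python3 -m handwheel '[[0,0,0,0,0,0,-7],[0,0,0,0,0,0,-7],[0,0,0,0,0,0,-7],[0,0,0,0,0,0,-7],[0,0,0,0,0,0,-7],[0,0,0,0,0,0,-7],[0,0,0,0,0,0,0]]'; for k in "L .049" "M .053" "S .057"; do python3 chk.py $k .528 -.020 e|grep -v '^\[('; done
cd pics; python3 -c "
import cv2
a=cv2.imread('e_scene.png')[170:310,250:425];b=cv2.imread('e_top.png')[180:320,270:445]
cv2.imwrite('e.png',cv2.hconcat([cv2.resize(a,(400,320)),cv2.resize(b,(400,320))]))"
```

```text
time: 24.7
tcp_pos: [0.4983, -0.0118, 0.1347]
tcp_rot: [-180.0, 0.1, -102.0]
wrist_force: [-0.5, -0.5, -0.2]
gripper_width: 0.0341
time: 25.4
tcp_pos: [0.4053, -0.0369, 0.2143]
tcp_rot: [-180.0, 0.1, -130.2]
wrist_force: [-0.6, 0.1, -0.1]
gripper_width: 0.0426
time: 26.1
tcp_pos: [0.4062, -0.0368, 0.2144]
tcp_rot: [-180.0, 0.1, -172.0]
wrist_force: [-0.4, 0.4, -0.2]
gripper_width: 0.0423
scene -0.004 [ 0.5283 -0.0221] 142
scene 0 [ 0.5271 -0.0215] 176
scene 0.004 [ 0.5267 -0.0211] 155
top -0.004 [ 0.5278 -0.0202] 196
top 0 [ 0.5281 -0.0211] 303
top 0.004 [ 0.5282 -0.0216] 295
[]
[ 0.4063 -0.0368  0.2147] [-1.800e+02  1.000e-01 -1.719e+02] [ 0.2  1.2 -0. ] [ -5.  -5. -19.  76.   0. -13.]
scene -0.004 [ 0.5317 -0.0184] 110
scene 0 [ 0.5289 -0.02  ] 139
scene 0.004 [ 0.5265 -0.0216] 125
top -0.004 [ 0.5335 -0.0174] 217
top 0 [ 0.5299 -0.0197] 253
top 0.004 [ 0.529  -0.0203] 238
[ 0.4064 -0.0368  0.2148] [-1.80e+02  1.00e-01 -1.72e+02] [-0.1 -0.2 -0.5] [ -5.  -5. -19.  76.   0. -13.]
scene -0.004 [ 0.5278 -0.0206] 92
scene 0 [ 0.5286 -0.0192] 118
scene 0.004 [ 0.5292 -0.0187] 102
top -0.004 [ 0.5293 -0.0149] 152
top 0 [ 0.5306 -0.0179] 170
top 0.004 [ 0.5307 -0.0181] 137
[ 0.4063 -0.0369  0.2148] [-1.80e+02  1.00e-01 -1.72e+02] [-0.1  0.9  0.1] [ -5.  -5. -19.  76.   0. -13.]
```

View pics/e.png

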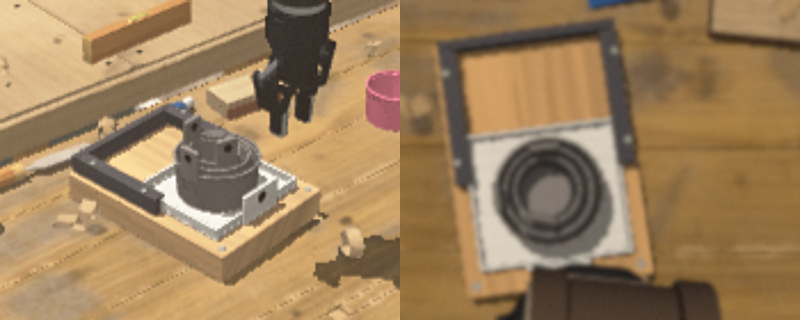

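All three nested, flat and concentric. Descend ahead of the push plate, then push.

```bash
python3 -m handwheel '[[0,0,0,-0.04,0,0,0],[0,0,0,-0.04,0,0,0],[0,0,0,-0.04,0,0,0],[0,0,0,-0.017,0,0,0],[0,0,0,0,0,0,0],[0,0.01,0.0014,0,0,0,0],[0,0.01,0.0014,0,0,0,0]]'; python3 -m handwheel '[[0,0.005,0.0007,0,0,0,0],[0,0.005,0.0007,0,0,0,0],[0,0.005,0.0007,0,0,0,0],[0,0.005,0.0007,0,0,0,0],[0,0.005,0.0007,0,0,0,0],[0,0.005,0.0007,0,0,0,0],[0,0.005,0.0007,0,0,0,0],[0,0.005,0.0007,0,0,0,0]]'; python3 -m handwheel '[[0,0.005,0.0007,0,0,0,0],[0,0.005,0.0007,0,0,0,0],[0,0.005,0.0007,0,0,0,0],[0,0.005,0.0007,0,0,0,0]]'; python3 chk.py L .049 .57 -.015; python3 -c "
from h import *
optics.capture('top');print([(np.round(r['xyz'],3),r['confidence']) for r in mark_of('top','tray')])"
```

```text
time: 27.7
tcp_pos: [0.4285, -0.0341, 0.0795]
tcp_rot: [-179.9, 0.3, -172.0]
wrist_force: [0.1, -0.1, 0.5]
gripper_width: 0.0426
time: 28.5
tcp_pos: [0.4654, -0.0285, 0.0778]
tcp_rot: [-180.0, 0.0, -172.0]
wrist_force: [-5.8, -0.3, 4.1]
gripper_width: 0.043
time: 28.9
tcp_pos: [0.4855, -0.0257, 0.0779]
tcp_rot: [-180.0, 0.0, -172.0]
wrist_force: [-4.3, -1.0, 3.8]
gripper_width: 0.0426
scene -0.004 [ 0.5766 -0.0149] 93
scene 0 [ 0.5753 -0.0145] 107
scene 0.004 [ 0.5749 -0.0142] 99
[([0.576, -0.015, 0.05], 0.73)]
[([0.569, 0.042, 0.13], 0.82)]
top -0.004 [ 0.5753 -0.0138] 115
top 0 [ 0.5765 -0.0138] 184
top 0.004 [ 0.5755 -0.0163] 218
[]
[([0.566, 0.04, 0.133], 0.94)]
[ 0.4865 -0.0256  0.0778] [-180.     0.2 -172. ] [-0.2  0.7 -0.1] [ -3.   6. -25.  59.   0. -11.]
[]
```

```bash
python3 -m handwheel '[[0,0.005,0.0007,0,0,0,0],[0,0.005,0.0007,0,0,0,0],[0,0.005,0.0007,0,0,0,0],[0,0.005,0.0007,0,0,0,0],[0,0.005,0.0007,0,0,0,0],[0,0.005,0.0007,0,0,0,0],[0,0.005,0.0007,0,0,0,0]]';  python3 -m handwheel '[[0,0.002,0.0003,0,0,0,0],[0,0.002,0.0003,0,0,0,0],[0,0.002,0.0003,0,0,0,0]]'; python3 -m handwheel '[[0,0.001,0.0001,0,0,0,0],[0,0.001,0.0001,0,0,0,0]]'
```

```text
time: 30.0
tcp_pos: [0.5206, -0.0208, 0.0778]
tcp_rot: [-180.0, 0.0, -172.0]
wrist_force: [-4.8, -1.2, 3.4]
gripper_width: 0.0426
time: 30.3
tcp_pos: [0.5267, -0.0199, 0.0778]
tcp_rot: [-180.0, 0.1, -172.0]
wrist_force: [-4.8, -1.0, 4.0]
gripper_width: 0.0428
time: 30.5
tcp_pos: [0.5288, -0.0197, 0.0777]
tcp_rot: [-180.0, 0.1, -172.0]
wrist_force: [-6.0, -1.4, 3.1]
gripper_width: 0.0427
```

```bash
python3 -m handwheel '[[0,0.001,0.0001,0,0,0,0],[0,0.001,0.0002,0,0,0,0]]'
```

```text
time: 30.7
tcp_pos: [0.5308, -0.0194, 0.0777]
tcp_rot: [-180.0, 0.1, -172.0]
wrist_force: [-4.6, -0.8, 3.2]
gripper_width: 0.0423
```

```bash
python3 -m handwheel '[[0,0.001,0.0001,0,0,0,0],[0,0.001,0.0002,0,0,0,0]]'; python3 -m handwheel '[[0,0.001,0.0001,0,0,0,0]]'; python3 -m handwheel '[[0,0.001,0.0001,0,0,0,0]]'; python3 -m handwheel '[[0,0.001,0.0001,0,0,0,0]]'
```

```text
time: 30.9
tcp_pos: [0.5325, -0.0192, 0.0777]
tcp_rot: [-180.0, 0.0, -172.0]
wrist_force: [-8.6, -2.3, 7.0]
gripper_width: 0.0428
time: 31.0
tcp_pos: [0.5325, -0.0192, 0.0777]
tcp_rot: [-180.0, -0.1, -172.0]
wrist_force: [-11.5, -1.1, 8.7]
gripper_width: 0.0427
time: 31.1
tcp_pos: [0.5326, -0.0192, 0.0777]
tcp_rot: [-180.0, -0.2, -172.0]
wrist_force: [-16.5, -1.9, 12.3]
gripper_width: 0.0425
time: 31.2
tcp_pos: [0.5327, -0.0192, 0.0776]
tcp_rot: [-180.0, -0.3, -172.0]
wrist_force: [-18.7, -3.6, 12.5]
gripper_width: 0.0426
```

Force rises with no further motion, so the tray is against the stop. Back off and check.

```bash
python3 -m handwheel '[[0,-0.004,-0.0006,0,0,0,0],[0,-0.01,-0.0014,0,0,0,0],[0,-0.03,-0.004,0,0,0,0],[0,-0.04,-0.005,0,0,0,0],[0,-0.04,0,0.04,0,0,0],[0,-0.04,0,0.04,0,0,0],[0,0,-0.04,0.04,0,0,0],[0,0,-0.04,0.03,0,0,0]]'; python3 -m handwheel '[[0,0,-0.04,0,0,0,0],[0,0,-0.04,0,0,0,0],[0,0,0,0,0,0,0],[0,0,0,0,0,0,0]]'; for k in "L .049" "M .053" "S .057"; do python3 chk.py $k .624 -.008 f|grep -v '^\[('; done
python3 - <<'E'
from h import *
for c in("scene","top"):
    d=optics.capture(c)[1]
    for t in("tray","holder","tape_measure","sanding_block","pliers"):
        print(c,t,[(np.round(r["xyz"],3).tolist(),round(r["confidence"],2)) for r in mark_of(c,t)[:2]])
    P=cloud(c,d)[0]
    # along-holder profile: plate (z .08-.095)
    a=np.radians(8.1);q=P[:,:2]-[.622,-.010];u=q@[np.cos(a),np.sin(a)];v=q@[-np.sin(a),np.cos(a)]
    m=(abs(v)<.033)&(u<-.065)&(u>-.12)&(P[:,2]>.07)&(P[:,2]<.096);print('plate u',np.percentile(u[m],[5,50,95]).round(4),m.sum())
a=cv2.imread('pics/f_scene.png')[170:310,250:425];b=cv2.imread('pics/f_top.png')[170:310,260:435]
cv2.imwrite('pics/f.png',cv2.hconcat([cv2.resize(a,(400,320)),cv2.resize(b,(400,320))]))
E
```

```text
time: 32.0
tcp_pos: [0.381, -0.105, 0.2163]
tcp_rot: [-179.9, 0.4, -171.8]
wrist_force: [2.4, 0.5, 0.5]
gripper_width: 0.0427
time: 32.4
tcp_pos: [0.3814, -0.1857, 0.2138]
tcp_rot: [-180.0, 0.2, -172.1]
wrist_force: [0.0, -0.1, -0.3]
gripper_width: 0.0422
scene -0.004 [ 0.6241 -0.0078] 132
scene 0 [ 0.6224 -0.0074] 166
scene 0.004 [ 0.6218 -0.0072] 148
top -0.004 [ 0.6234 -0.0065] 164
top 0 [ 0.624  -0.0072] 267
top 0.004 [ 0.624  -0.0077] 258
[ 0.3818 -0.1842  0.2139] [-180.     0.2 -171.9] [-0.6 -1.  -0.2] [-26.  -4. -18.  76.   0. -34.]
scene -0.004 [ 0.6253 -0.0059] 89
scene 0 [ 0.624  -0.0081] 126
scene 0.004 [ 0.6246 -0.01  ] 133
top -0.004 [ 0.6237 -0.0052] 169
top 0 [ 0.6249 -0.0061] 243
top 0.004 [ 0.624  -0.0068] 240
[ 0.3817 -0.1849  0.2139] [-1.800e+02  1.000e-01 -1.719e+02] [0.8 0.3 0. ] [-26.  -4. -17.  76.   0. -34.]
scene -0.004 [ 0.6236 -0.0055] 79
scene 0 [ 0.6242 -0.0038] 111
scene 0.004 [ 0.6248 -0.003 ] 97
top -0.004 [ 0.6246 -0.0023] 140
top 0 [ 0.6258 -0.004 ] 172
top 0.004 [ 0.6264 -0.0043] 155
[ 0.3816 -0.1851  0.2138] [-1.80e+02  1.00e-01 -1.72e+02] [ 0.3 -0.7 -0.8] [-26.  -4. -17.  76.   0. -34.]
scene tray [([0.623, -0.007, 0.044], 0.98)]
scene holder [([0.626, -0.012, 0.003], 0.7)]
scene tape_measure [([0.625, -0.007, 0.049], 0.41)]
scene sanding_block [([0.746, -0.264, -0.002], 0.91), ([0.596, -0.001, 0.14], 0.55)]
scene pliers [([0.512, 0.465, 0.005], 0.82)]
plate u [-0.0819 -0.0785 -0.073 ] 96
top tray [([0.67, 0.004, 0.134], 0.6)]
top holder [([0.671, 0.001, 0.134], 0.44)]
top tape_measure [([0.708, 0.264, -0.004], 0.66)]
top sanding_block [([0.743, -0.267, -0.003], 0.95)]
top pliers [([0.51, 0.467, 0.001], 0.79)]
plate u [-0.0775 -0.075  -0.0719] 75
```

View pics/f.png

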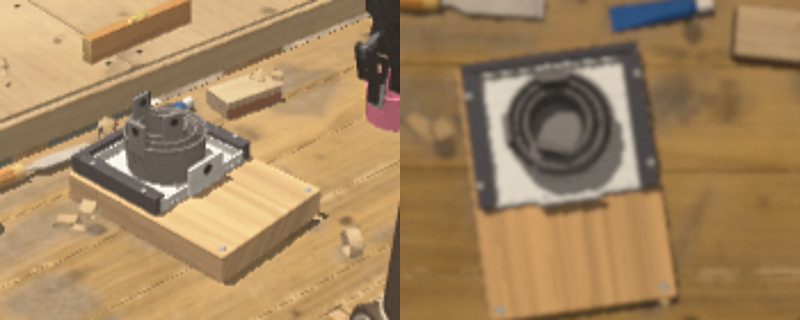

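The tray is flush with the runner ends and against the stop, with the nest centred. Bystanders are where they started and the arm is clear.

```bash
python3 -c "
from rig import finish_job;print(finish_job())"
```

```text
the job is handed in; nothing more can be done
None
```

The three grey pots are nested upright in the tray, largest to smallest, with their finger tabs spread apart. The loaded tray is pushed fully home, and I handed the job in at about 33 s of the 72 s allowed.

- **Tray home:** The last pushes moved the tray no further while the push force rose to about 19 N, so it is against the stop. The pictures show the tray flush with the runner ends. The scene camera put the tray within about 5 mm of the holder's origin and the push plate at about −78 mm from it, where it should be when home.
- **Nesting:** Rim fits put the three pot centres within about 2–4 mm of each other, at the heights expected if each rests on the floor of the one below.
- **Bystanders:** The tape measure, sanding block, pliers and pink pot were never touched. The last readings put the first three where they first appeared in the pictures.
- **Checks that disagreed:**
  - In the last top view, the trained network confused the tray and holder with a pot tab, and one "tape measure" reading fell on the tray. I relied on the pictures, depth and scene camera instead.
  - Early on, the last joint reached its range limit on the first approach and cut that move short. I turned the gripper half round and carried on; nothing was touched.

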